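Lay out taped pipe fittings by size

ROBOT

A 6-joint arm with a two-finger parallel gripper is mounted at the origin on the work surface. World frame = base frame: x ahead of the robot, y to its left, z up, the work surface at z = 0. Lengths are in mm, angles in rad, forces in N, time in s.
With the tool pointing down it reaches from about 300 to 775 mm from the base axis. Payload 14.6 kg.
Tool frame: the origin (TCP) lies midway between the tips of the shut fingers; the grasp point (between the pads) lies 19 mm behind it; z points along the fingers, y is the line along which they close (so a half turn about z gives the same grasp; the last joint's range is limited). The gripper opens to 94 mm and grips with 3 to 60 N. Pads are 16 mm wide; open, the fingers measure 119 mm over their backs; the gripper's body (75 mm by 177 mm) begins 78 mm behind the grasp point.
Start: joints at [1.134, 0.3, 1.521, -0, 1.321, -0.067], TCP at [198.783, 512.811, 205.446] pointing down, gripper open.
Joint ranges: [-3.03, 3.03], [-0.79, 2.21], [0.23, 2.52], [-1.04, 4.18], [0, 3.07], [-2.55, 2.55]. Speed limits (rad/s): [2.22, 2.22, 2.57, 3.14, 3.14, 3.14].

INTERFACE

Orientations are given as [roll, pitch, yaw] about the fixed x, y, z axes, in that order (R = Rz(yaw) Ry(pitch) Rx(roll)).
In Python, from cell import manip gives the robot as it stands.
- The arm moves only by the shell command python3 -m creep 'ROWS' [OPENING] [FORCE]. ROWS is text: rows parted by semicolons, each of 6 numbers parted by spaces: the shift along the tool's x, y, z normalised to -1 to 1, where 1 is 4 cm, then the turn, a rotation vector about the tool's x, y, z normalised to -1 to 1, where 1 is pi rad. In form: dx dy dz ax ay az; .... A call has 1 to 20 rows; each row shifts and turns the commanded pose from where the row before left it, along the tool's axes as they then stand; what a row does not reach is not made up. A row lasts 1/8 s, in which the tool goes at most 62.5 mm and 10.7 degrees, less where a joint would pass 70% of its speed; a pose out of reach is approached as far as the arm can. A call with a number of a shift or a turn outside -1 to 1 is refused whole. A call with a gripper value outside its range is refused whole. OPENING is the closure, from 0 (fully open) to 1 (shut), set as the call begins (- or left out, the last holds). The fingers move at their own pace and stop on an object; FORCE is the grip in N (left out, the last holds). Time passes only in rows, so rows that do not move let the fingers close. It gives the time, the measured TCP pose, the force, the opening and the grip force at its end, in the units of the state.
- manip.read_state(): the state, without advancing time (a new reading comes with each control period).
- manip.camera(name): name is "side" or "top"; returns a dict with "color" (420x560x3 uint8, red, green, blue), "range_z" (420x560 float32, mm along the optical axis (not along the pixel's ray), 0 where there is no reading), "camera_matrix" (3x3 intrinsics, pixels), "T" (4x4, takes a point from camera to world coordinates). Camera axes: x right, y down, z forward; pixel columns grow to the right and rows downward; lengths in mm; the calibration is good to about 2 mm. A picture is of the moment at which its call begins.
- manip.sign_off(): hands the job in; it is judged then, once.
The state is a dict: "clock": time; "joints": joint angles; "qd": joint speeds; "effort": joint torques, N m; "eef_pos": TCP position; "eef_rot": TCP orientation; "wrist_force": force on the tool from outside, world axes, zero at the start; "moment": the same for the moment, N m; "finger_gap": finger opening in mm; "finger_force": force on a finger pad.
Only numpy, scipy, OpenCV 4.12 (cv2) and the standard library are available. Lean on these libraries where they do the work, as an engineer would, in place of code of your own. Each camera call takes 0.05 s, during which the arm holds its last target. There are 200 camera calls.

TASK

Lay out the four white-taped steel fittings on the blue plate for assembly, in order of size: one centred on each round mark, the smallest next to the red end block and the largest at the far end of the row. Leave each standing upright on its hexagon as it is now, let go, and do not shift or tip the open pot of yellow paste on the way.

Things in the scene. Friction and masses are not known exactly. Their poses are not given: they have to be found in the camera images.
- fitting1: smallest stainless fitting, loose, standing on its hexagon: a steel hexagon 28 mm across flats (32 mm across corners) and 14 mm high at the bottom, and on it a round white-taped thread 18 mm in diameter up to 46 mm, with a steel rim and a dark bore in its top; about 70 g. Grip it on the thread. Origin: centre of the underside, z up along its axis
- fitting2: second smallest stainless fitting, loose, standing on its hexagon: a steel hexagon 38 mm across flats (44 mm across corners) and 15 mm high at the bottom, and on it a round white-taped thread 28 mm in diameter up to 52 mm, with a steel rim and a dark bore in its top; about 150 g. Grip it on the thread. Origin: centre of the underside, z up along its axis
- fitting3: second largest stainless fitting, loose, standing on its hexagon: a steel hexagon 48 mm across flats (55 mm across corners) and 16 mm high at the bottom, and on it a round white-taped thread 38 mm in diameter up to 58 mm, with a steel rim and a dark bore in its top; about 270 g. Grip it on the thread. Origin: centre of the underside, z up along its axis
- fitting4: largest stainless fitting, loose, standing on its hexagon: a steel hexagon 58 mm across flats (67 mm across corners) and 17 mm high at the bottom, and on it a round white-taped thread 48 mm in diameter up to 64 mm, with a steel rim and a dark bore in its top; about 420 g. Grip it on the thread. Origin: centre of the underside, z up along its axis
- mark1: round off-white mark with a black dot, 72 mm across, 2 mm thick, fixed on the blue plate (86 x 420 x 6 mm), at one end of the row. The four look alike, 85 mm apart in a straight row in the order mark1 to mark4; the numbers do not tell which size goes where. Origin: centre of its underside, 6 mm above the bench; its top is 2 mm higher. y runs along the row from mark1 to mark4, z up
- mark2: round off-white mark with a black dot, 72 mm across, 2 mm thick, fixed on the blue plate (86 x 420 x 6 mm), next to mark1. The four look alike, 85 mm apart in a straight row in the order mark1 to mark4; the numbers do not tell which size goes where. Origin: centre of its underside, 6 mm above the bench; its top is 2 mm higher. y runs along the row from mark1 to mark4, z up
- mark3: round off-white mark with a black dot, 72 mm across, 2 mm thick, fixed on the blue plate (86 x 420 x 6 mm), next to mark4. The four look alike, 85 mm apart in a straight row in the order mark1 to mark4; the numbers do not tell which size goes where. Origin: centre of its underside, 6 mm above the bench; its top is 2 mm higher. y runs along the row from mark1 to mark4, z up
- mark4: round off-white mark with a black dot, 72 mm across, 2 mm thick, fixed on the blue plate (86 x 420 x 6 mm), at the other end of the row. The four look alike, 85 mm apart in a straight row in the order mark1 to mark4; the numbers do not tell which size goes where. Origin: centre of its underside, 6 mm above the bench; its top is 2 mm higher. y runs along the row from mark1 to mark4, z up
- red_block: red end block, 76 mm across the plate, 28 mm along the row, 20 mm high, fixed on the blue plate just beyond one end of the row, 62.5 mm from the centre of the nearest mark: mark1 in some starts, mark4 in others (a like grey block is at the other end). Origin: centre of its underside, 6 mm above the bench
- paste_pot: small open clear pot of yellow thread paste, 42 mm in diameter, 20 mm high, loose, standing among the fittings; to be left alone. Origin: centre of its underside
Mind the look-alikes: they are no part of the job. Leave any purple look-alike of the fitting1 alone. Leave any orange look-alike of the fitting4 alone.

How it is judged (in metres and radians):
At the end, for the whole second after the job is handed in: Counted from the red block, the marks carry the fittings from smallest to largest; each fitting's centre is within 12 mm of its mark's centre (horizontally), it stands upright within 0.1 rad on its hexagon on the mark (underside 4 to 13 mm above the bench), and is at rest (((horizontal distance between red_block and mark1 below 0.12 m and horizontal distance between fitting1 and mark1 below 0.012 m and horizontal distance between fitting2 and mark2 below 0.012 m and horizontal distance between fitting3 and mark3 below 0.012 m and horizontal distance between fitting4 and mark4 below 0.012 m) or (horizontal distance between red_block and mark4 below 0.12 m and horizontal distance between fitting1 and mark4 below 0.012 m and horizontal distance between fitting2 and mark3 below 0.012 m and horizontal distance between fitting3 and mark2 below 0.012 m and horizontal distance between fitting4 and mark1 below 0.012 m)) and angle between each of fitting1, fitting2, fitting3, fitting4's own z axis and vertical below 0.1 rad and height (world z) of fitting1 between 0.004 and 0.013 m and linear speed of each of fitting1, fitting2, fitting3, fitting4 below 0.02 m/s and angular speed of each of fitting1, fitting2, fitting3, fitting4 below 0.2 rad/s and height (world z) of fitting2 between 0.004 and 0.013 m and height (world z) of fitting3 between 0.004 and 0.013 m and height (world z) of fitting4 between 0.004 and 0.013 m); the robot touches nothing.
It fails at once if the paste pot is shifted by more than 20 mm or tipped by more than 0.3 rad (distance of paste_pot from where it was at the start of the episode above 0.02 m or angle between paste_pot's own z axis and vertical above 0.3 rad).
It also fails if it takes over 102 s, if anything falls off the work surface, if the arm or the gripper's body presses on something with over 40 N, if the wrist force passes 120 N, or if a joint passes its speed limit or range.

## Working session

There is one attempt and no reset: what is moved stays moved. The work goes in short steps, Python scripts to look and compute and a shell command to move; the robot and the scene stay as the last step left them, time stands still between calls to the robot, and variables do not carry over. Pictures are saved under pics/ and viewed, at most 14 in all, crops included, and the job is handed in when it is done.

```bash
mkdir -p pics; python3 - <<'E'
from cell import manip
import cv2,numpy as np
for n in ("top","side"):
    c=manip.camera(n); cv2.imwrite(f"pics/{n}0.png",c["color"][:,:,::-1]); np.savez(f"{n}0.npz",**c)
    print(n,c["camera_matrix"].tolist(),c["T"].round(3).tolist())
print(manip.read_state())
E
```

```text
top [[526.5168533230609, 0.0, 289.8802261944716], [0.0, 526.5168533230609, 210.8071534218208], [0.0, 0.0, 1.0]] [[-0.02, -0.984, 0.179, 235.061], [-1.0, 0.02, -0.002, 21.51], [-0.002, -0.179, -0.984, 1393.413], [0.0, 0.0, 0.0, 1.0]]
side [[529.7040474717027, 0.0, 290.7167957291885], [0.0, 529.7040474717027, 215.39705912729914], [0.0, 0.0, 1.0]] [[0.995, -0.063, 0.077, 407.593], [-0.099, -0.626, 0.773, -841.64], [-0.001, -0.777, -0.629, 777.074], [0.0, 0.0, 0.0, 1.0]]
{'clock': 0.1, 'joints': array([ 1.13443715e+00,  3.00376094e-01,  1.52152994e+00, -8.40042419e-06,
        1.32069093e+00, -6.66146885e-02]), 'qd': array([-0.00061212, -0.00138964, -0.00263525,  0.00067644,  0.00039723,
        0.00049843]), 'effort': array([ 2.36706310e-04, -5.32646835e+01, -3.53281116e+01,  7.08434964e-02,
        2.35828426e-02, -2.96168039e-06]), 'eef_pos': array([198.66904792, 512.61005071, 204.96007549]), 'eef_rot': array([-3.14059003e+00, -5.87334967e-05,  2.77185022e+00]), 'wrist_force': array([ 0.67081576, -0.46323828,  0.19321763]), 'moment': array([-0.00402099,  0.04632338, -0.00905078]), 'finger_force': 0.0, 'finger_gap': 93.9886559079795}
```

View pics/top0.png

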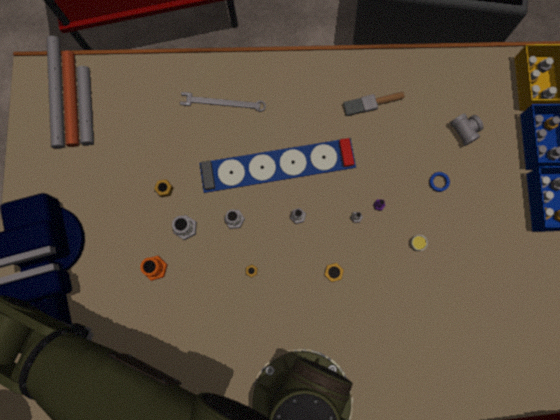

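View pics/side0.png

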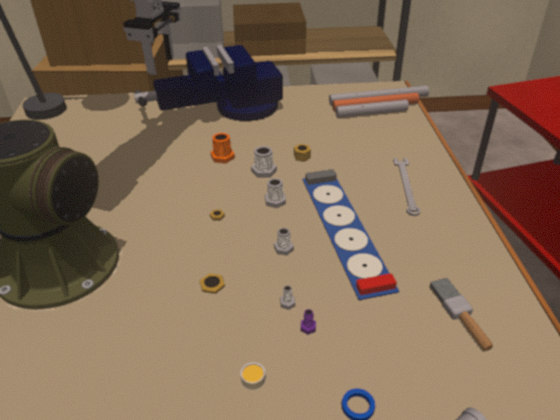

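The top view shows fitting4 to fitting1 at about (183,227), (234,218), (297,215) and (356,216). The marks run from (231,172) to (324,157). The red block is at the right end (347,152), the pot at (419,243), the purple look-alike at (379,205) and the orange one at (153,267). The side view agrees.

```bash
cat > see.py <<'E'
import numpy as np,cv2
def ray(c,u,v,z):
    K,T=c["camera_matrix"],c["T"]; d=T[:3,:3]@np.linalg.solve(K,[u,v,1.]); o=T[:3,3]
    return o+d*(z-o[2])/d[2]
def proj(c,p):
    T=c["T"]; q=c["camera_matrix"]@(T[:3,:3].T@(np.array(p)-T[:3,3])); return q[:2]/q[2]
def cloud(c):
    Z=c["range_z"].astype(float); v,u=np.mgrid[:Z.shape[0],:Z.shape[1]]
    P=np.stack([u,v,np.ones_like(u)],-1)@np.linalg.inv(c["camera_matrix"]).T*Z[...,None]
    W=P@c["T"][:3,:3].T+c["T"][:3,3]; W[Z==0]=np.nan; return W
def tops(c,guess,H,D):
    """centre of the round top at height H near guess (xy), thread diameter D"""
    W=cloud(c); m=(np.hypot(W[...,0]-guess[0],W[...,1]-guess[1])<45)&(W[...,2]>H-7)&(W[...,2]<H+12)
    v,u=np.nonzero(m)
    if len(u)<5: return None
    p=cv2.convexHull(np.stack([u,v],1).astype(np.float32))[:,0]
    g=np.array([ray(c,a,b,H)[:2] for a,b in p],np.float32); (x,y),r=cv2.minEnclosingCircle(g)
    return round(x,1),round(y,1),round(2*r,1),round(float(np.median(W[m][:,2])),1)
def marks(c,lo=60):
    hsv=cv2.cvtColor(c["color"],cv2.COLOR_RGB2HSV); m=((hsv[...,2]>150)&(hsv[...,1]<70)).astype(np.uint8)
    out=[]
    for k in cv2.findContours(m,cv2.RETR_EXTERNAL,cv2.CHAIN_APPROX_NONE)[0]:
        g=np.array([ray(c,a,b,8)[:2] for a,b in k[:,0]],np.float32); (x,y),r=cv2.minEnclosingCircle(g)
        if 60<2*r<85 and cv2.contourArea(g)>2800:
            h=cv2.moments(g.reshape(-1,1,2)); out.append((round(h['m10']/h['m00'],1),round(h['m01']/h['m00'],1),round(2*r,1)))
    return sorted(out,key=lambda p:p[1])
E
python3 - <<'E'
from see import *
T=dict(np.load("top0.npz"));S=dict(np.load("side0.npz"))
for n,c in(("top",T),("side",S)): print(n,"marks",marks(c))
F=[(4,183,225,64,48),(3,234,216,58,38),(2,297,213,52,28),(1,356,215,46,18)]
for i,u,v,H,D in F:
    g=ray(T,u,v,H)[:2]; print(i,"guess",g.round(),"top",tops(T,g,H,D),"side",tops(S,g,H,D))
for n,c,lo,hi in (("pot",T,(22,120,120),(35,255,255)),):
    print(n,ray(c,419,243,18).round())
print("red",ray(T,347,152,26).round(),"purple",ray(T,379,204,46).round(),"orange",ray(T,153,266,64).round())
E
```

```text
top marks [(635.6, -75.1, 67.1), (622.9, 9.1, 67.8), (610.3, 92.9, 67.3), (597.7, 177.2, 67.4)]
side marks [(636.1, -74.3, 72.1), (624.1, 9.6, 72.4), (611.5, 94.1, 73.2), (599.0, 178.0, 72.4)]
4 guess [446. 293.] top (448.7, 300.3, 47.6, 62.9) side (449.3, 293.6, 57.6, 62.9)
3 guess [468. 163.] top (468.4, 168.6, 37.3, 57.3) side (468.3, 163.3, 45.8, 56.9)
2 guess [473.   1.] top (474.7, -0.4, 26.8, 50.7) side (474.0, -6.8, 33.3, 50.1)
1 guess [ 466. -152.] top (468.2, -155.6, 17.0, 44.5) side (467.8, -161.8, 23.1, 44.3)
pot [ 393. -318.   18.]
red [ 642. -138.   26.] purple [ 494. -213.   46.] orange [343. 367.  64.]
```

Each measured top diameter and height, and the 85 mm mark spacing, match the given sizes. I'll turn the tool to yaw π/2 so the fingers close along world x, across the row. Then tool x is world +y, tool y is world +x and tool z is down. Next I move above fitting4.

```bash
python3 -m creep '0 0 0 0 0 0.0478; 0 0 0 0 0 0.0478; 0 0 0 0 0 0.0478; 0 0 0 0 0 0.0478; 0 0 0 0 0 0.0478; 0 0 0 0 0 0.0478; 0 0 0 0 0 0.0478; 0 0 0 0 0 0.0478; -0.666 0.783 0.297 0 0 0; -0.666 0.783 0.297 0 0 0; -0.666 0.783 0.297 0 0 0; -0.666 0.783 0.297 0 0 0; -0.666 0.783 0.297 0 0 0; -0.666 0.783 0.297 0 0 0; -0.666 0.783 0.297 0 0 0; -0.666 0.783 0.297 0 0 0; 0 0 0 0 0 0; 0 0 0 0 0 0' 0 30
```

```text
clock: 2.35
eef_pos: [448.9, 299.9, 110.4]
eef_rot: [-3.141, 0.0, 1.57]
wrist_force: [-0.4, 0.5, -1.0]
finger_gap: 94.0
finger_force: 0.0
```

```bash
python3 -m creep '0 0 0.7 0 0 0; 0 0 0.7 0 0 0; 0 0 0.5 0 0 0; 0 0 0.28 0 0 0; 0 0 0 0 0 0; 0 0 0 0 0 0' && python3 -m creep '0 0 0 0 0 0; 0 0 0 0 0 0; 0 0 0 0 0 0; 0 0 0 0 0 0; 0 0 0 0 0 0; 0 0 0 0 0 0; 0 0 0 0 0 0; 0 0 0 0 0 0' 1 30
```

```text
clock: 3.1
eef_pos: [449.5, 300.1, 24.1]
eef_rot: [3.14, -0.001, 1.571]
wrist_force: [-0.3, -0.2, -0.2]
finger_gap: 93.8
finger_force: 0.0
clock: 4.1
eef_pos: [449.3, 299.6, 23.2]
eef_rot: [-3.142, 0.0, 1.57]
wrist_force: [-1.4, -0.9, 0.9]
finger_gap: 47.7
finger_force: 30.0
```

```bash
python3 -m creep '0 0 -0.3 0 0 0; 0 0 -0.6 0 0 0; 0 0 -0.6 0 0 0; 0 0 -0.6 0 0 0; 0 0 0 0 0 0; -0.3 0.37 0 0 0 0; -0.61 0.745 0 0 0 0; -0.61 0.745 0 0 0 0; -0.61 0.745 0 0 0 0; -0.61 0.745 0 0 0 0; -0.31 0.375 0 0 0 0; 0 0 0 0 0 0; 0 0 0 0 0 0; 0 0 0 0 0 0'
```

```text
clock: 5.85
eef_pos: [597.7, 178.3, 107.2]
eef_rot: [-3.141, -0.0, 1.572]
wrist_force: [0.1, 0.2, -2.5]
finger_gap: 47.7
finger_force: 30.0
```

```bash
python3 - <<'E'
from see import *
from cell import manip
print(tops(manip.camera("side"),(598,178),0,0))
s=manip.read_state(); print(s["eef_pos"],s["finger_gap"])
c=manip.camera("side"); cv2.imwrite("pics/held4.png",c["color"][:,:,::-1])
E
```

```text
(597.3, 188.4, 98.1, 7.9)
[597.73481973 178.25857995 107.30240966] 47.819212907600054
```

View pics/held4.png

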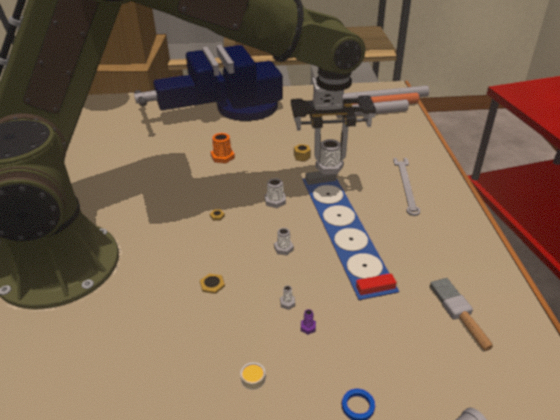

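The side view shows fitting4 upright in the gripper at (331,153), above the mark at the grey end. I'll lower and release it, then retreat and go above fitting3.

```bash
python3 -m creep '0 0 0.5 0 0 0; 0 0 0.6 0 0 0; 0 0 0.5 0 0 0; 0 0 0.2 0 0 0; 0 0 0.08 0 0 0; 0 0 0 0 0 0; 0 0 0 0 0 0; 0 0 0 0 0 0' && python3 -m creep '0 0 0 0 0 0; 0 0 0 0 0 0; 0 0 0 0 0 0; 0 0 0 0 0 0; 0 0 0 0 0 0; 0 0 0 0 0 0; 0 0 0 0 0 0; 0 0 0 0 0 0' 0 && python3 -m creep '0 0 -0.5 0 0 0; 0 0 -0.8 0 0 0; 0 0 -0.75 0 0 0; 0 0 0 0 0 0; -0.04 -0.8 0 0 0 0; -0.05 -0.8 0 0 0 0; -0.05 -0.8 0 0 0 0; -0.05 -0.84 0 0 0 0; 0 0 0 0 0 0; 0 0 0 0 0 0; 0 0 0 0 0 0'
```

```text
clock: 6.95
eef_pos: [598.4, 177.6, 32.5]
eef_rot: [3.141, -0.0, 1.57]
wrist_force: [0.1, -0.0, -3.9]
finger_gap: 47.6
finger_force: 30.0
clock: 7.95
eef_pos: [598.2, 177.5, 32.0]
eef_rot: [-3.142, 0.0, 1.57]
wrist_force: [-0.5, -0.0, -0.1]
finger_gap: 94.1
finger_force: 0.0
clock: 9.32
eef_pos: [469.2, 170.0, 113.9]
eef_rot: [-3.142, 0.0, 1.57]
wrist_force: [-0.5, 0.3, -0.2]
finger_gap: 93.6
finger_force: 0.0
```

```bash
python3 -m creep '-0.05 -0.03 0.5 0 0 0; 0 0 0.8 0 0 0; 0 0 0.6 0 0 0; 0 0 0.36 0 0 0; 0 0 0.05 0 0 0; 0 0 0 0 0 0; 0 0 0 0 0 0' && python3 -m creep '0 0 0 0 0 0; 0 0 0 0 0 0; 0 0 0 0 0 0; 0 0 0 0 0 0; 0 0 0 0 0 0; 0 0 0 0 0 0; 0 0 0 0 0 0; 0 0 0 0 0 0; 0 0 0 0 0 0; 0 0 0 0 0 0' 1 30 && python3 -m creep '0 0 -0.3 0 0 0; 0 0 -0.6 0 0 0; 0 0 -0.6 0 0 0; 0 0 -0.6 0 0 0; 0 0 0 0 0 0; -0.2 0.37 0 0 0 0; -0.41 0.8 0 0 0 0; -0.41 0.8 0 0 0 0; -0.41 0.8 0 0 0 0; -0.3 0.5 0 0 0 0; -0.13 0.3 0 0 0 0; 0 0 0 0 0 0; 0 0 0 0 0 0; 0 0 0 0 0 0'
```

```text
clock: 10.2
eef_pos: [467.9, 168.1, 22.4]
eef_rot: [3.14, -0.0, 1.57]
wrist_force: [-0.3, 0.1, 0.3]
finger_gap: 93.9
finger_force: 0.0
clock: 11.45
eef_pos: [467.5, 168.0, 21.7]
eef_rot: [3.141, -0.0, 1.57]
wrist_force: [2.0, 0.9, -0.5]
finger_gap: 37.5
finger_force: 30.0
clock: 13.2
eef_pos: [609.8, 94.0, 105.7]
eef_rot: [3.142, -0.0, 1.571]
wrist_force: [0.4, -0.5, -2.7]
finger_gap: 37.8
finger_force: 30.0
```

```bash
python3 -m creep '-0.01 0.025 0.5 0 0 0; 0 0 0.6 0 0 0; 0 0 0.5 0 0 0; 0 0 0.2 0 0 0; 0 0 0.08 0 0 0; 0 0 0 0 0 0; 0 0 0 0 0 0; 0 0 0 0 0 0' && python3 -m creep '0 0 0 0 0 0; 0 0 0 0 0 0; 0 0 0 0 0 0; 0 0 0 0 0 0; 0 0 0 0 0 0; 0 0 0 0 0 0; 0 0 0 0 0 0; 0 0 0 0 0 0' 0 && python3 -m creep '0 0 -0.5 0 0 0; 0 0 -0.8 0 0 0; 0 0 -0.75 0 0 0; 0 0 0 0 0 0; -0.6 -0.85 0 0 0 0; -0.6 -0.85 0 0 0 0; -0.6 -0.85 0 0 0 0; -0.595 -0.86 0 0 0 0; 0 0 0 0 0 0; 0 0 0 0 0 0; 0 0 0 0 0 0'
```

```text
clock: 14.2
eef_pos: [611.4, 93.2, 30.9]
eef_rot: [3.141, -0.0, 1.57]
wrist_force: [1.1, 0.1, -2.1]
finger_gap: 37.5
finger_force: 30.0
clock: 15.2
eef_pos: [611.2, 93.1, 30.4]
eef_rot: [-3.142, -0.0, 1.57]
wrist_force: [-0.5, 0.1, -0.1]
finger_gap: 93.9
finger_force: 0.0
clock: 16.58
eef_pos: [475.3, -2.2, 112.3]
eef_rot: [-3.142, -0.0, 1.571]
wrist_force: [-0.0, 0.4, -0.3]
finger_gap: 93.9
finger_force: 0.0
```

```bash
python3 -m creep '0 -0.015 0.5 0 0 0; 0 0 0.8 0 0 0; 0 0 0.6 0 0 0; 0 0 0.36 0 0 0; 0 0 0.06 0 0 0; 0 0 0 0 0 0; 0 0 0 0 0 0' && python3 -m creep '0 0 0 0 0 0; 0 0 0 0 0 0; 0 0 0 0 0 0; 0 0 0 0 0 0; 0 0 0 0 0 0; 0 0 0 0 0 0; 0 0 0 0 0 0; 0 0 0 0 0 0; 0 0 0 0 0 0; 0 0 0 0 0 0' 1 30 && python3 -m creep '0 0 -0.3 0 0 0; 0 0 -0.6 0 0 0; 0 0 -0.6 0 0 0; 0 0 -0.6 0 0 0; 0 0 0 0 0 0; 0.03 0.37 0 0 0 0; 0.06 0.8 0 0 0 0; 0.06 0.8 0 0 0 0; 0.06 0.8 0 0 0 0; 0.05 0.6 0 0 0 0; 0.03 0.35 0 0 0 0; 0 0 0 0 0 0; 0 0 0 0 0 0; 0 0 0 0 0 0'
```

```text
clock: 17.45
eef_pos: [474.6, -2.6, 20.3]
eef_rot: [3.14, 0.0, 1.57]
wrist_force: [0.2, -0.5, 0.6]
finger_gap: 94.4
finger_force: 0.0
clock: 18.7
eef_pos: [474.2, -2.6, 19.6]
eef_rot: [3.142, 0.0, 1.57]
wrist_force: [0.2, -0.6, 0.1]
finger_gap: 27.7
finger_force: 30.0
clock: 20.45
eef_pos: [622.5, 8.9, 103.6]
eef_rot: [-3.141, -0.0, 1.57]
wrist_force: [0.5, -0.3, -1.0]
finger_gap: 27.6
finger_force: 30.0
```

```bash
python3 -m creep '0.01 0.025 0.5 0 0 0; 0 0 0.6 0 0 0; 0 0 0.5 0 0 0; 0 0 0.2 0 0 0; 0 0 0.08 0 0 0; 0 0 0 0 0 0; 0 0 0 0 0 0; 0 0 0 0 0 0' && python3 -m creep '0 0 0 0 0 0; 0 0 0 0 0 0; 0 0 0 0 0 0; 0 0 0 0 0 0; 0 0 0 0 0 0; 0 0 0 0 0 0; 0 0 0 0 0 0; 0 0 0 0 0 0' 0 && python3 -m creep '0 0 -0.5 0 0 0; 0 0 -0.8 0 0 0; 0 0 -0.75 0 0 0; 0 0 0 0 0 0; -0.69 -0.65 0 0 0 0; -0.69 -0.65 0 0 0 0; -0.69 -0.65 0 0 0 0; -0.69 -0.65 0 0 0 0; -0.7 -0.65 0 0 0 0; -0.7 -0.63 0 0 0 0; 0 0 0 0 0 0; 0 0 0 0 0 0; 0 0 0 0 0 0'
```

```text
clock: 21.45
eef_pos: [624.2, 9.3, 28.9]
eef_rot: [3.141, 0.0, 1.57]
wrist_force: [-0.9, -0.2, -0.9]
finger_gap: 27.5
finger_force: 30.0
clock: 22.45
eef_pos: [624.0, 9.4, 28.4]
eef_rot: [-3.142, -0.0, 1.57]
wrist_force: [0.3, -0.1, 0.2]
finger_gap: 93.9
finger_force: 0.0
clock: 24.08
eef_pos: [469.1, -156.4, 110.3]
eef_rot: [-3.141, -0.0, 1.571]
wrist_force: [1.2, 0.0, -0.5]
finger_gap: 93.9
finger_force: 0.0
```

```bash
python3 -m creep '-0.025 -0.025 0.5 0 0 0; 0 0 0.8 0 0 0; 0 0 0.6 0 0 0; 0 0 0.35 0 0 0; 0 0 0.06 0 0 0; 0 0 0 0 0 0; 0 0 0 0 0 0' && python3 -m creep '0 0 0 0 0 0; 0 0 0 0 0 0; 0 0 0 0 0 0; 0 0 0 0 0 0; 0 0 0 0 0 0; 0 0 0 0 0 0; 0 0 0 0 0 0; 0 0 0 0 0 0; 0 0 0 0 0 0; 0 0 0 0 0 0; 0 0 0 0 0 0' 1 20 && python3 -m creep '0 0 -0.3 0 0 0; 0 0 -0.6 0 0 0; 0 0 -0.6 0 0 0; 0 0 -0.6 0 0 0; 0 0 0 0 0 0; 0.2 0.4 0 0 0 0; 0.4 0.8 0 0 0 0; 0.4 0.8 0 0 0 0; 0.4 0.8 0 0 0 0; 0.4 0.8 0 0 0 0; 0.26 0.6 0 0 0 0; 0 0 0 0 0 0; 0 0 0 0 0 0; 0 0 0 0 0 0'
```

```text
clock: 24.95
eef_pos: [468.2, -158.1, 18.8]
eef_rot: [3.14, 0.001, 1.571]
wrist_force: [0.1, -0.2, -0.4]
finger_gap: 94.1
finger_force: 0.0
clock: 26.32
eef_pos: [467.7, -158.0, 18.0]
eef_rot: [-3.142, 0.0, 1.571]
wrist_force: [0.2, -0.2, -0.4]
finger_gap: 17.6
finger_force: 20.0
clock: 28.08
eef_pos: [635.3, -75.9, 101.8]
eef_rot: [-3.141, -0.0, 1.57]
wrist_force: [-0.2, -0.4, 0.4]
finger_gap: 17.6
finger_force: 20.0
```

Lower to about 26.4, release, rise and back away, then check.

```bash
python3 -m creep '0.03 0.01 0.5 0 0 0; 0 0 0.6 0 0 0; 0 0 0.5 0 0 0; 0 0 0.2 0 0 0; 0 0 0.08 0 0 0; 0 0 0 0 0 0; 0 0 0 0 0 0; 0 0 0 0 0 0' && python3 -m creep '0 0 0 0 0 0; 0 0 0 0 0 0; 0 0 0 0 0 0; 0 0 0 0 0 0; 0 0 0 0 0 0; 0 0 0 0 0 0; 0 0 0 0 0 0; 0 0 0 0 0 0' 0 && python3 -m creep '0 0 -0.5 0 0 0; 0 0 -0.8 0 0 0; 0 0 -0.75 0 0 0; 0 0 -0.7 0 0 0; -0.3 -0.7 -0.7 0 0 0; -0.8 -0.7 0 0 0 0; -0.8 -0.7 0 0 0 0; -0.8 -0.7 0 0 0 0; -0.8 -0.7 0 0 0 0; -0.8 -0.7 0 0 0 0; -0.8 -0.7 0 0 0 0; 0 0 0 0 0 0; 0 0 0 0 0 0; 0 0 0 0 0 0'
python3 - <<'E'
from see import *
from cell import manip
t=manip.camera("top");s=manip.camera("side")
for i,m,H in((1,(635.8,-74.7),54),(2,(623.5,9.4),60),(3,(610.9,93.5),66),(4,(598.3,177.6),72)):
    print(i,m,tops(t,m,H,0),tops(s,m,H,0))
cv2.imwrite("pics/end_side.png",s["color"][:,:,::-1])
cv2.imwrite("pics/end_top.png",cv2.resize(t["color"][100:260,150:450,::-1],None,fx=2.5,fy=2.5))
E
```

```text
clock: 29.08
eef_pos: [636.4, -74.5, 27.3]
eef_rot: [3.141, 0.0, 1.571]
wrist_force: [0.1, -0.9, -1.3]
finger_gap: 17.3
finger_force: 20.0
clock: 30.08
eef_pos: [636.2, -74.5, 26.8]
eef_rot: [3.142, -0.0, 1.57]
wrist_force: [-0.2, 0.9, 0.6]
finger_gap: 92.8
finger_force: 0.0
clock: 31.82
eef_pos: [440.7, -277.7, 165.2]
eef_rot: [3.141, 0.0, 1.572]
wrist_force: [-0.0, 0.9, -0.7]
finger_gap: 93.7
finger_force: 0.0
1 (635.8, -74.7) (635.2, -72.5, 18.3, 52.5) (635.7, -78.5, 23.8, 52.1)
2 (623.5, 9.4) (623.9, 11.9, 27.9, 57.9) (622.9, 5.3, 33.6, 58.5)
3 (610.9, 93.5) (610.4, 94.9, 38.5, 64.6) (611.5, 87.5, 44.8, 64.6)
4 (598.3, 177.6) (598.1, 178.3, 48.1, 71.1) (598.7, 172.0, 55.8, 70.8)
```

View pics/end_side.png

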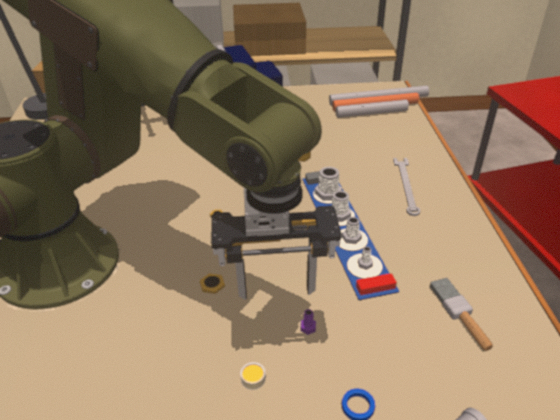

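View pics/end_top.png

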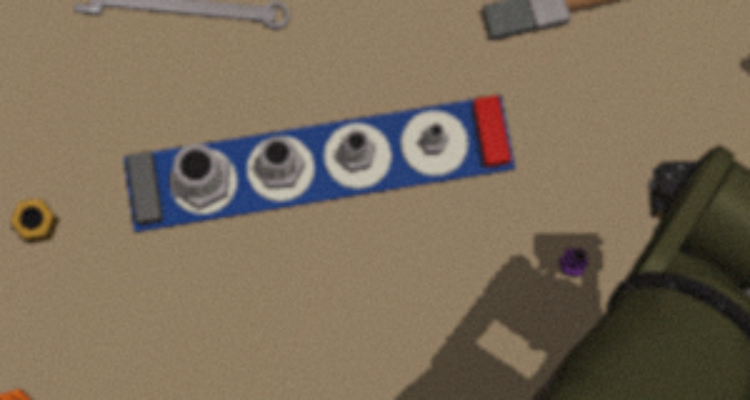

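The side view shows fitting1 at (366,257), next to the red block at (377,283), through to fitting4 at (329,182). All four are upright on their marks. The pot is unmoved at (253,373) and the gripper is clear. The end top view shows the same order, and the centres are within about 3 mm of the marks.

```bash
python3 -c "
from cell import manip
print(manip.sign_off())"
```

```text
the job is handed in; nothing more can be done
None
```

I handed the job in at about 32 s: all four fittings stand upright on their marks, smallest next to the red block and largest at the far end, each within about 3 mm of centre by the top camera, with the paste pot unmoved; no verdict came back.

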